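# Rock the stopper out of the coin jug

## Robot

A 6-joint arm with a two-finger parallel gripper is mounted at the origin on the work surface. World frame = base frame: x ahead of the robot, y to its left, z up, the work surface at z = 0. Lengths are in m, angles in rad, forces in N, time in s.
With the tool pointing down it reaches from about 0.225 to 0.875 m from the base axis. Payload 3.4 kg.
Tool frame: the origin (TCP) lies at the very end of the fingers, on their centre line; the grasp point (between the pads) lies 19 mm behind it (grip_depth is the distance from the TCP to the grasp point, in m); x points along the fingers, z is the direction in which the jaws open and shut, and the axes are right-handed (so a half turn about x gives the same grasp; the last joint's range is limited). The gripper opens to 85 mm and grips with 20 to 120 N. Pads are 22 mm wide; open, the fingers measure 114 mm over their backs; the gripper's body (76 mm by 85 mm) begins 54 mm behind the grasp point. The pads swing forward as they close: fully open they stand 13 mm farther back than shut.
Start: joints at [0.986, 0.276, 1.505, -0, 1.361, -0.121], TCP at [0.257, 0.514, 0.231] pointing down, gripper open.
Joint ranges: [-2.89, 2.89], [-0.75, 2.08], [0.22, 2.7], [-1.18, 4.32], [0.11, 2.71], [-2.7, 2.7]. Speed limits (rad/s): [2.57, 2.57, 3.14, 3.14, 3.14, 3.14].

## Interface

Orientations are given as a unit quaternion [w, x, y, z].
In Python, from rig import get_state, get_image, sign_off, grip_depth gives the robot as it stands. The module is installed in compiled form; this text tells all that it offers.
- The arm moves only by the tool arm_command, never from a script. Its argument "series" is a list of rows, each an object with "dp": the shift along the tool's x, y, z scaled (see below), a list of three; "angular": the turn, a rotation vector about the tool's x, y, z scaled (see below), a list of three; "gripper": the finger opening in mm, from 0 to 85.4. A call has exactly 8 rows; each row shifts and turns the pose as measured when the row begins, along the tool's axes as they then stand; what a row does not reach is not made up. The controller multiplies each number of a shift by 0.12 m and each number of a turn by 90 degrees. A row lasts 1/8 s, in which the tool goes at most 62.5 mm and 10.7 degrees, less where a joint would pass 70% of its speed; a pose out of reach is approached as far as the arm can. A call with a number of a shift or a turn outside -1 to 1 is refused whole. A call with a gripper value outside its range is refused whole. The fingers move at their own pace and stop on an object; "grip_force" is the grip in N (left out, the last holds). Time passes only in rows, so rows that do not move let the fingers close, or fill a call up. It gives the time, the measured TCP pose, the force and the opening at its end, in the units of the state.
- get_state(): the state, without advancing time (a new reading comes with each control period).
- get_image(name): name is "side" or "top" or "wrist"; returns a dict with "image" (420x560x3 uint8, blue, green, red), "depth" (420x560 float32, m along the optical axis (not along the pixel's ray), 0 where there is no reading), "mtx" (3x3 intrinsics, pixels), "view" (4x4, takes a point from world to camera coordinates); the wrist camera has in their place "mount" (4x4, takes a point from camera to tool coordinates, whose origin is the TCP and whose axes are the tool frame's). Camera axes: x right, y up, looking along -z (the intrinsics and any distortion apply to the point x, -y, -z); pixel columns grow to the right and rows downward; lengths in m; the calibration is good to about 2 mm. A picture is of the moment at which its call begins: read the wrist's pose just before it.
- sign_off(): hands the job in, once; it reports no verdict.
The state is a dict: "clock": time; "qpos": joint angles; "qd": joint speeds; "effort": joint torques, N m; "position": TCP position; "ee_rot": TCP orientation; "contact_force": force on the tool from outside, world axes, zero at the start; "moment": the same for the moment, N m; "width": finger opening in m.
Only numpy, scipy, OpenCV 4.12 (cv2) and the standard library are available. Lean on these libraries where they do the work, as an engineer would, in place of code of your own. Each camera call takes 0.05 s, during which the arm holds its last target. There are 200 camera calls.

## Task

Open the squat one-handled coin jug on the hallway console: grip its wooden stopper by the knob and ease it up while rocking it side to side in the neck, first leaning it about 8 degrees towards the jug's handle and then about 8 degrees away from the handle, before drawing it right out. Set the stopper down gently in the terracotta saucer, standing upright on its narrow end, and let go. Leave the stopper of the tall handleless bottle in place.

Things in the scene. Friction and masses are not known exactly. Their poses are not given: they have to be found in the camera images.
- stopper: Wooden stopper in the one-handled jug, 87 mm tall, 70 g. Tapered plug 36 mm long (radius 15.5 mm at the flat narrow end, 21.8 at top), flange of radius 26 (5 mm thick) on the rim, knob 28 mm across, 46 mm high. Origin: centre of narrow end; z up through the knob. 1 mm play when seated. Raised 12 to 20 mm it leans 8 degrees freely, turning about a point inside the plug, 18 mm above the narrow end.
- jug_mouth (a point): Centre of the mouth of the squat white jug with one ear handle, level with its rim, 130 mm above the table. Jug fixed; body 100 mm across, neck 60 at the rim; handle reaches 83 mm from the axis, under 95 mm height. Hole: cone 42 mm deep, radius 16 mm at bottom, 23 at rim. z of this frame points halfway (45 degrees) between straight up and the level direction from jug axis to handle; y is level.
- saucer: Round terracotta saucer, 134 mm in diameter over the rim, 18 mm high, flat inner floor of about 54 mm radius, 6 mm above the table. Loose, about 0.4 kg. Origin: centre of its underside, z up.
- bottle_stopper: The like wooden stopper (same size, same origin) in the other white vessel, a bottle 170 mm high and 82 mm across with no handle, fixed to the table. To be left seated; its knob reaches 221 mm above the table.

How it is judged:
On the way, in this order (a step that is already met when the one before it is completed fails the run):
1. the stopper leans at least 4 degrees towards the jug's handle while its narrow end is still at least 8 mm down in the neck (angle between the z axis of stopper and the z axis of jug_mouth, either way round below 0.715 rad and height (world z) of stopper below 0.122 m and horizontal distance between stopper and jug_mouth below 0.02 m), for 0.1 s.
2. then it leans at least 4 degrees away from the handle, narrow end still at least 8 mm down in the neck (angle between the z axis of stopper and the z axis of jug_mouth, either way round above 0.855 rad and height (world z) of stopper below 0.122 m and horizontal distance between stopper and jug_mouth below 0.02 m), for 0.1 s.
3. then the stopper is drawn out, its narrow end at least 10 mm above the rim (height (world z) of stopper above 0.14 m), for 0.1 s.
At the end, for the whole second after the job is handed in: The stopper stands at rest and released on its narrow end on the saucer's floor, within 10 degrees of upright, its axis within 42 mm of the saucer's centre; the saucer lies flat and still (horizontal distance between stopper and saucer below 0.042 m and angle between stopper's own z axis and vertical below 0.17 rad and height (world z) of stopper between 0 and 0.015 m and linear speed of each of stopper, saucer below 0.03 m/s and angle between saucer's own z axis and vertical below 0.1 rad and contact force between stopper and saucer above 0.1 N); the robot touches nothing.
It fails at once if the bottle's stopper is shifted by more than 15 mm (distance of bottle_stopper from where it was at the start of the episode above 0.015 m).
It fails at once if the jug's stopper is let fall (it moves faster than 0.7 m/s, as after a fall of 25 mm, with no finger on it) (contact force between the fingers and stopper below 0.1 N and linear speed of stopper above 0.7 m/s).
It also fails if it takes over 48 s, if anything falls off the work surface, if the arm or the gripper's body presses on something with over 40 N, if the wrist force passes 120 N, or if a joint passes its speed limit or range.

## Working session

There is one attempt and no reset: what is moved stays moved. The work goes in short steps, Python scripts to look and compute and a tool call to move; the robot and the scene stay as the last step left them, time stands still between calls to the robot, and variables do not carry over. Pictures are saved under pics/ and viewed, about 8 in all and at most 12, crops included, and the job is handed in when it is done.

Besides the shell and the picture viewer there is one more tool, called after "Call:" as name(argument=value, ...), one argument or row to a line, values as JSON. arm_command: Moves the arm, as the interface text tells. Its arguments: {"type":"object","properties":{"series":{"type":"array","items":{"type":"object","properties":{"dp":{"type":"array","items":{"type":"number"}},"angular":{"type":"array","items":{"type":"number"}},"gripper":{"type":"number"}}}},"grip_force":{"type":"number"}},"required":["series"]}

```bash
mkdir -p pics
python3 - <<'E'
from rig import *
import cv2,numpy as np
s=get_state();print(s['clock'],s['position'],s['ee_rot'],s['width'],grip_depth if not callable(grip_depth) else grip_depth())
ims={}
for n in("side","top"):
    g=get_image(n);np.savez(n+".npz",**g);print(n,g['mtx'].tolist(),g['view'].round(3).tolist(),[k for k in g])
    ims[n]=g['image']
    cv2.imwrite(f"pics/{n}0.png",g['image'])
E
```

```text
0.0 [0.25692891 0.51379419 0.2304351 ] [ 0.60092994 -0.3719822   0.60212192  0.37143188] 0.08525056353284718 0.0187
side [[430.55261419012726, 0.0, 277.42267501002345], [0.0, 430.55261419012726, 209.04359739907375], [0.0, 0.0, 1.0]] [[0.791, -0.611, 0.026, -0.432], [0.305, 0.431, 0.849, -0.261], [-0.53, -0.664, 0.527, -0.615], [0.0, 0.0, 0.0, 1.0]] ['image', 'depth', 'mtx', 'view']
top [[393.4592593928545, 0.0, 281.8578367479561], [0.0, 393.4592593928545, 217.7146876955692], [0.0, 0.0, 1.0]] [[-0.016, -1.0, -0.013, 0.019], [0.99, -0.017, 0.14, -0.548], [-0.14, -0.011, 0.99, -0.82], [0.0, 0.0, 0.0, 1.0]] ['image', 'depth', 'mtx', 'view']
```

View pics/top0.png

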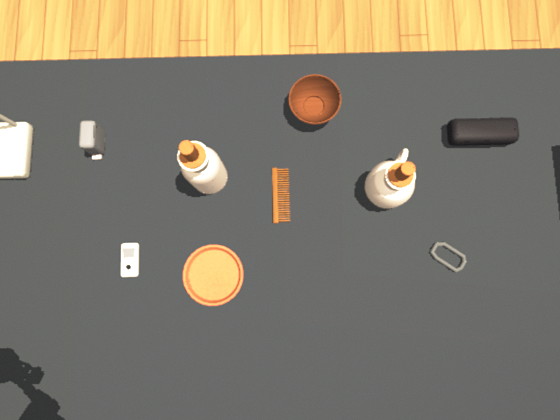

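View pics/side0.png

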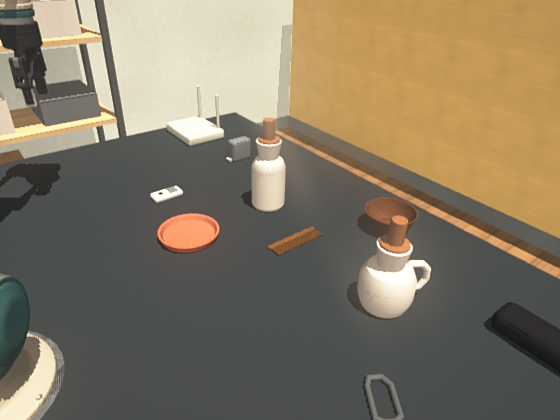

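Top view: jug at about (390,185) with its stopper knob at (407,168) and handle at (402,157). The bottle's knob is at (188,148) and the saucer at (213,275). The side view agrees: jug at (388,285), handle to its right at (425,272).

```bash
cat > h.py <<'E'
import numpy as np,cv2
def cloud(g,view=None):
    d=g['depth'];K=g['mtx'];v,u=np.mgrid[:420,:560]
    c=np.stack([(u-K[0,2])/K[0,0]*d,-(v-K[1,2])/K[1,1]*d,-d,np.ones_like(d)],-1)
    M=np.linalg.inv(g['view']) if view is None else view
    return (c@M.T)[...,:3]
def circ(p):
    A=np.c_[2*p[:,:2],np.ones(len(p))];s=np.linalg.lstsq(A,(p[:,:2]**2).sum(1),rcond=None)[0]
    return s[:2].round(4),round(float(np.sqrt(s[2]+s[0]**2+s[1]**2)),4),len(p)
E
python3 - <<'E'
from h import *
for n,boxes in (("top",dict(jug=(350,430,135,220),bottle=(165,240,130,205),saucer=(175,250,238,312))),("side",dict(jug=(350,440,205,325),bottle=(240,295,110,215),saucer=(150,225,208,255)))):
    g=dict(np.load(n+".npz"));P=cloud(g);ok=g['depth']>0
    hsv=cv2.cvtColor(g['image'],cv2.COLOR_BGR2HSV);sat=hsv[...,1]
    print(n,'table z',np.median(P[300:400,100:500,2][ok[300:400,100:500]]))
    for k,(a,b,c,d) in boxes.items():
        p=P[c:d,a:b][ok[c:d,a:b]];s=sat[c:d,a:b][ok[c:d,a:b]];
        z=p[:,2];print(k,'zmax',z.max().round(4))
        if k=='saucer':
            q=p[(z>.012)&(z<.025)];print(' rim',circ(q),cv2.minEnclosingCircle(q[:,:2].astype('f4')))
            q=p[(z>.003)&(s>120)];print(' all',circ(q),cv2.minEnclosingCircle(q[:,:2].astype('f4')));continue
        z1=.181 if k=='jug' else .221
        q=p[abs(z-z1)<.006];print(' knobtop',q.mean(0).round(4),len(q),cv2.minEnclosingCircle(q[:,:2].astype('f4')))
        q=p[(z>z1-.042)&(z<z1-.006)];print(' knobside',circ(q))
        q=p[(abs(z-z1+.046)<.006)];print(' flange',circ(q))
        q=p[(z>.03)&(z<(.08 if k=='jug' else .11))&(s<110)]
        print(' body',circ(q))
        if k=='jug':
            for zz in (.03,.05,.07,.09):
                q=p[(abs(z-zz)<.006)];c0=np.array([0,0]);print('   z',zz,q[:,0].min().round(3),q[:,0].max().round(3),q[:,1].min().round(3),q[:,1].max().round(3))
E
```

```text
top table z -0.00038867436310280334
jug zmax 0.1832
 knobtop [ 0.6165 -0.2236  0.1801] 180 ((0.6166920065879822, -0.22447769343852997), 0.014191241934895515)
 knobside (array([ 0.6173, -0.2246]), 0.0136, 97)
 flange (array([ 0.6171, -0.2244]), 0.0223, 398)
 body (array([ 0.6238, -0.2298]), 0.0524, 701)
   z 0.03 0.568 0.683 -0.251 -0.175
   z 0.05 0.567 0.69 -0.253 -0.175
   z 0.07 0.569 0.69 -0.271 -0.177
   z 0.09 0.581 0.679 -0.258 -0.188
bottle zmax 0.2249
 knobtop [0.6511 0.1755 0.22  ] 193 ((0.6518219113349915, 0.17629511654376984), 0.01396983116865158)
 knobside (array([0.6523, 0.1765]), 0.0136, 105)
 flange (array([0.6519, 0.1765]), 0.0223, 415)
 body (array([0.6518, 0.1762]), 0.0399, 459)
saucer zmax 0.0213
 rim (array([0.4284, 0.165 ]), 0.0624, 621) ((0.42805275321006775, 0.16529345512390137), 0.06661465018987656)
 all (array([0.4298, 0.1663]), 0.0498, 2088) ((0.42805275321006775, 0.16529345512390137), 0.06661465018987656)
side table z -0.00012812974989839798
jug zmax 0.183
 knobtop [ 0.6107 -0.2281  0.18  ] 163 ((0.6137174963951111, -0.22643017768859863), 0.014841101132333279)
 knobside (array([ 0.6136, -0.2264]), 0.013, 325)
 flange (array([ 0.6122, -0.2276]), 0.0213, 450)
 body (array([ 0.6657, -0.162 ]), 0.1198, 1834)
   z 0.03 0.564 0.871 -0.276 -0.015
   z 0.05 0.563 0.871 -0.277 -0.019
   z 0.07 0.565 0.686 -0.274 -0.182
   z 0.09 0.578 0.672 -0.265 -0.19
bottle zmax 0.2215
 knobtop [0.6461 0.1712 0.2193] 62 ((0.6482759714126587, 0.17292574048042297), 0.013730094768106937)
 knobside (array([0.6484, 0.1737]), 0.0123, 189)
 flange (array([0.6474, 0.1722]), 0.0203, 185)
 body (array([0.7181, 0.2732]), 0.154, 1161)
saucer zmax 0.0202
 rim (array([0.4248, 0.1622]), 0.0627, 469) ((0.42533978819847107, 0.16334816813468933), 0.06816167384386063)
 all (array([0.4253, 0.1634]), 0.0495, 1833) ((0.42533978819847107, 0.16334816813468933), 0.06816167384386063)
```

```bash
python3 - <<'E'
from h import *
for n,c,bx in (("top",(.617,-.2244),(350,430,135,220)),("side",(.6137,-.2264),(350,440,205,325))):
    g=dict(np.load(n+".npz"));P=cloud(g);a,b,e,d=bx;p=P[e:d,a:b].reshape(-1,3);p=p[g['depth'][e:d,a:b].ravel()>0]
    r=p[:,:2]-c;R=np.hypot(*r.T);m=(R>.058)&(R<.09)&(p[:,2]>.03)&(p[:,2]<.1)
    print(n,m.sum(),R[m].max(),r[m].mean(0),np.degrees(np.arctan2(*r[m].mean(0)[::-1])), np.degrees(np.arctan2(*np.median(r[m&(R>.07)],0)[::-1])))
E
python3 - <<'E'
from rig import *
from scipy.spatial.transform import Rotation as R
import numpy as np
q=get_state()['ee_rot'];print(R.from_quat(np.r_[q[1:],q[0]]).as_matrix().round(3))
E
```

```text
top 69 0.08030651937539766 [ 0.06306125 -0.02719047] -23.324527700096443 -22.19720992034572
side 193 0.08218051662110888 [ 0.0620759  -0.03231516] -27.500359791284705 -28.229645664904517
[[-0.001 -0.894  0.447]
 [-0.001  0.447  0.894]
 [-1.     0.    -0.002]]
```

```bash
cat > plan.py <<'E'
import numpy as np
from rig import get_state
from scipy.spatial.transform import Rotation as R, Slerp
H=np.radians(-25.)
def pose(p,lean=0.,az=H):
    # tool down, z along azimuth az; lean>0 tips the stopper top towards az
    h=np.r_[np.cos(az),np.sin(az),0];y=np.r_[-h[1],h[0],0]
    M=np.c_[[0,0,-1],y,h];return np.array(p,float),R.from_rotvec(y*np.radians(lean))*R.from_matrix(M)
def now():
    s=get_state();q=s['ee_rot'];return np.array(s['position']),R.from_quat(np.r_[q[1:],q[0]])
def rows(a,b,n):
    sl=Slerp([0,1],R.concatenate([a[1],b[1]]));P=[a[0]+(b[0]-a[0])*i/n for i in range(n+1)]
    for i in range(n):
        r=sl(i/n);dp=r.inv().apply(P[i+1]-P[i])/.12;w=(r.inv()*sl((i+1)/n)).as_rotvec()/(np.pi/2)
        print((dp+0).round(3).tolist(),(w+0).round(3).tolist())
E
python3 - <<'E'
from plan import *
rows(now(),pose((.6155,-.2255,.25)),16)
E
```

```text
[-0.01, -0.339, -0.261] [0.061, -0.0, 0.0]
[-0.01, -0.363, -0.227] [0.061, -0.0, 0.0]
[-0.01, -0.383, -0.191] [0.061, -0.0, 0.0]
[-0.01, -0.4, -0.153] [0.061, -0.0, 0.0]
[-0.01, -0.413, -0.114] [0.061, -0.0, 0.0]
[-0.01, -0.422, -0.074] [0.061, -0.0, 0.0]
[-0.01, -0.427, -0.033] [0.061, -0.0, 0.0]
[-0.01, -0.428, 0.008] [0.061, -0.0, 0.0]
[-0.01, -0.425, 0.05] [0.061, -0.0, 0.0]
[-0.01, -0.418, 0.09] [0.061, -0.0, 0.0]
[-0.01, -0.408, 0.13] [0.061, -0.0, 0.0]
[-0.01, -0.393, 0.169] [0.061, -0.0, 0.0]
[-0.01, -0.375, 0.206] [0.061, -0.0, 0.0]
[-0.01, -0.354, 0.241] [0.061, -0.0, 0.0]
[-0.01, -0.329, 0.274] [0.061, -0.0, 0.0]
[-0.01, -0.301, 0.304] [0.061, -0.0, 0.0]
```

Call:
arm_command(
  series=[
    {"dp":[-0.01,-0.34,-0.26],"angular":[0.061,0,0],"gripper":85},
    {"dp":[-0.01,-0.36,-0.23],"angular":[0.061,0,0],"gripper":85},
    {"dp":[-0.01,-0.38,-0.19],"angular":[0.061,0,0],"gripper":85},
    {"dp":[-0.01,-0.4,-0.15],"angular":[0.061,0,0],"gripper":85},
    {"dp":[-0.01,-0.41,-0.11],"angular":[0.061,0,0],"gripper":85},
    {"dp":[-0.01,-0.42,-0.07],"angular":[0.061,0,0],"gripper":85},
    {"dp":[-0.01,-0.43,-0.03],"angular":[0.061,0,0],"gripper":85},
    {"dp":[-0.01,-0.43,0.01],"angular":[0.061,0,0],"gripper":85},
  ],
)

```text
clock: 1.1
position: [0.4374, 0.1359, 0.2374]
ee_rot: [0.696, -0.115, 0.699, 0.113]
contact_force: [-0.3, 0.3, 0.5]
width: 0.085
```

Run:
```python
from plan import *
rows(now(),pose((.6155,-.2255,.25)),12)
```

```text
[-0.008, -0.277, 0.037] [0.04, -0.0, 0.0]
[-0.008, -0.274, 0.055] [0.04, -0.0, 0.0]
[-0.009, -0.27, 0.072] [0.04, -0.0, 0.0]
[-0.009, -0.265, 0.089] [0.04, -0.0, 0.0]
[-0.009, -0.259, 0.106] [0.04, -0.0, 0.0]
[-0.009, -0.252, 0.122] [0.04, -0.0, 0.0]
[-0.009, -0.244, 0.138] [0.04, -0.0, 0.0]
[-0.009, -0.234, 0.153] [0.04, -0.0, 0.0]
[-0.009, -0.224, 0.167] [0.04, -0.0, 0.0]
[-0.009, -0.213, 0.181] [0.04, -0.0, 0.0]
[-0.009, -0.201, 0.194] [0.04, -0.0, 0.0]
[-0.009, -0.189, 0.207] [0.04, -0.0, 0.0]
```

Call:
arm_command(
  series=[
    {"dp":[-0.01,-0.41,0.06],"angular":[0.06,0,0],"gripper":85},
    {"dp":[-0.01,-0.41,0.1],"angular":[0.06,0,0],"gripper":85},
    {"dp":[-0.01,-0.4,0.14],"angular":[0.06,0,0],"gripper":85},
    {"dp":[-0.01,-0.38,0.18],"angular":[0.06,0,0],"gripper":85},
    {"dp":[-0.01,-0.36,0.21],"angular":[0.06,0,0],"gripper":85},
    {"dp":[-0.01,-0.34,0.25],"angular":[0.06,0,0],"gripper":85},
    {"dp":[-0.01,-0.31,0.28],"angular":[0.06,0,0],"gripper":85},
    {"dp":[-0.01,-0.28,0.3],"angular":[0.06,0,0],"gripper":85},
  ],
)

```text
clock: 2.1
position: [0.6206, -0.2354, 0.2439]
ee_rot: [0.686, 0.16, 0.691, -0.161]
contact_force: [0.4, -0.1, -0.4]
width: 0.0851
```

Run:
```python
from plan import *
from h import *
from rig import get_image
p,r=now();print(p,r.as_matrix().round(3).tolist())
g=get_image("wrist");cv2.imwrite("pics/w1.png",g['image'])
T=np.eye(4);T[:3,:3]=r.as_matrix();T[:3,3]=p
P=cloud(g,T@g['mount']);ok=(g['depth']>0)
q=P[ok];
q=q[np.hypot(q[:,0]-.6155,q[:,1]+.2255)<.1];z=q[:,2]
for lo,hi in ((.176,.188),(.14,.174),(.129,.139)):
    k=q[(z>lo)&(z<hi)&(np.hypot(q[:,0]-.6155,q[:,1]+.2255)<.04)];print(lo,circ(k) if len(k)>9 else len(k),np.median(k[:,2]) if len(k) else 0, cv2.minEnclosingCircle(k[:,:2].astype('f4')))
c=np.r_[.6155,-.2255];v=q[:,:2]-c;R_=np.hypot(*v.T);m=(R_>.058)&(R_<.09)&(z>.03)&(z<.1)
if m.any(): print(m.sum(),v[m].mean(0),np.degrees(np.arctan2(*v[m].mean(0)[::-1])))
rows((p,r),pose((.6155,-.2255,.141)),8)
```

```text
[ 0.6206221  -0.23544864  0.24391252] [[-0.008, 0.443, 0.897], [0.0, 0.897, -0.443], [-1.0, -0.003, -0.007]]
0.176 (array([ 0.6167, -0.2239]), 0.0097, 1134) 0.18149720052612556 ((0.6164019107818604, -0.22449573874473572), 0.01396426372230053)
0.14 (array([ 0.6162, -0.2248]), 0.0138, 349) 0.15904706568208848 ((0.617530107498169, -0.2231963723897934), 0.013922340236604214)
0.129 (array([ 0.6164, -0.2243]), 0.023, 2066) 0.13524132327431176 ((0.6162689328193665, -0.22454167902469635), 0.029560474678874016)
368 [ 0.06282882 -0.02599077] -22.473703133144703
[0.107, 0.007, -0.009] [-0.002, -0.001, 0.0]
[0.107, 0.007, -0.009] [-0.002, -0.001, 0.0]
[0.107, 0.007, -0.009] [-0.002, -0.001, 0.0]
[0.107, 0.007, -0.009] [-0.002, -0.001, 0.0]
[0.107, 0.007, -0.009] [-0.002, -0.001, 0.0]
[0.107, 0.007, -0.009] [-0.002, -0.001, 0.0]
[0.107, 0.007, -0.009] [-0.002, -0.001, 0.0]
[0.107, 0.007, -0.009] [-0.002, -0.001, 0.0]
```

View pics/w1.png

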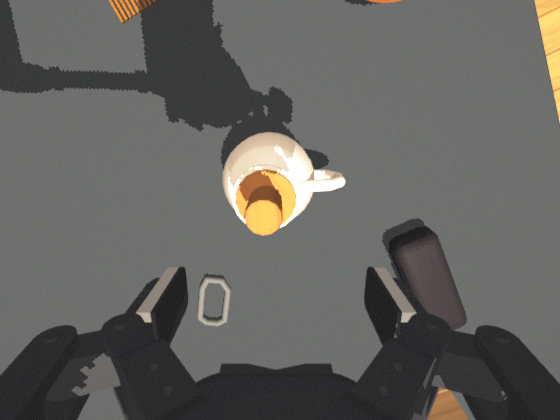

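Wrist view: the knob at (264,215) stands between the fingers. The handle at (330,180) points right along the jaw axis, as planned. Fitted axis (0.616, -0.2246), top 0.1815, both as expected.

Run:
```python
from plan import *
rows(now(),pose((.6162,-.2247,.142)),6)
```

```text
[0.14, 0.019, -0.02] [-0.003, -0.0, 0.001]
[0.14, 0.019, -0.02] [-0.003, -0.0, 0.001]
[0.14, 0.019, -0.02] [-0.003, -0.0, 0.001]
[0.14, 0.019, -0.02] [-0.003, -0.0, 0.001]
[0.14, 0.019, -0.02] [-0.003, -0.0, 0.001]
[0.14, 0.018, -0.02] [-0.003, -0.0, 0.001]
```

Call:
arm_command(
  series=[
    {"dp":[0.06,0.05,-0.06],"angular":[-0.003,0,0.001],"gripper":85},
    {"dp":[0.16,0.03,-0.03],"angular":[-0.003,0,0.001],"gripper":85},
    {"dp":[0.16,0.02,-0.02],"angular":[-0.003,0,0.001],"gripper":85},
    {"dp":[0.16,0.01,-0.01],"angular":[-0.003,0,0.001],"gripper":85},
    {"dp":[0.16,0,0],"angular":[-0.003,0,0.001],"gripper":85},
    {"dp":[0.1,0,0],"angular":[-0.003,0,0.001],"gripper":85},
    {"dp":[0.04,0,0],"angular":[0,0,0],"gripper":85},
    {"dp":[0,0,0],"angular":[0,0,0],"gripper":85},
  ],
)

```text
clock: 3.15
position: [0.61, -0.2153, 0.1349]
ee_rot: [0.687, 0.153, 0.695, -0.148]
contact_force: [-0.2, -0.1, -0.3]
width: 0.0852
```

Run:
```python
from plan import *
rows(now(),pose((.6162,-.2247,.142)),1)
```

```text
[-0.06, -0.049, 0.079] [0.005, -0.008, -0.003]
```

Call:
arm_command(
  series=[
    {"dp":[-0.03,-0.024,0.04],"angular":[0.003,-0.004,-0.002],"gripper":85},
    {"dp":[-0.03,-0.024,0.04],"angular":[0.003,-0.004,-0.002],"gripper":85},
    {"dp":[0,0,0],"angular":[0,0,0],"gripper":85},
    {"dp":[0,0,0],"angular":[0,0,0],"gripper":60},
    {"dp":[0,0,0],"angular":[0,0,0],"gripper":60},
    {"dp":[0,0,0],"angular":[0,0,0],"gripper":60},
    {"dp":[0,0,0],"angular":[0,0,0],"gripper":60},
    {"dp":[0,0,0],"angular":[0,0,0],"gripper":60},
  ],
)

```text
clock: 4.15
position: [0.618, -0.2261, 0.1448]
ee_rot: [0.692, 0.153, 0.688, -0.155]
contact_force: [-0.3, 0.3, 1.3]
width: 0.06
```

Run:
```python
from plan import *
rows(now(),pose((.6162,-.2247,.142)),1)
```

```text
[0.023, 0.004, -0.019] [-0.002, 0.003, 0.001]
```

Small residual; correct and close.

Call:
arm_command(
  series=[
    {"dp":[0.02,0.004,-0.018],"angular":[-0.002,0.003,0.001],"gripper":60},
    {"dp":[0,0,0],"angular":[0,0,0],"gripper":60},
    {"dp":[0,0,0],"angular":[0,0,0],"gripper":20},
    {"dp":[0,0,0],"angular":[0,0,0],"gripper":20},
    {"dp":[0,0,0],"angular":[0,0,0],"gripper":20},
    {"dp":[0,0,0],"angular":[0,0,0],"gripper":20},
    {"dp":[0,0,0],"angular":[0,0,0],"gripper":20},
    {"dp":[0,0,0],"angular":[0,0,0],"gripper":20},
  ],
  grip_force=40,
)

```text
clock: 5.15
position: [0.616, -0.2246, 0.1421]
ee_rot: [0.69, 0.153, 0.69, -0.153]
contact_force: [-0.0, -0.1, -0.1]
width: 0.0272
```

Run:
```python
from plan import *
s=get_state();print(s['contact_force'],s['moment'],s['width'])
rows(now(),pose((.6162,-.2247,.142)),1)
```

```text
[-0.03765719 -0.0908723  -0.09154294] [0.02591138 0.00915267 0.00724939] 0.027246444565543062
[0.001, -0.0, 0.002] [0.0, -0.0, 0.0]
```

Call:
arm_command(
  series=[
    {"dp":[-0.03,0,0],"angular":[0,0,0],"gripper":20},
    {"dp":[-0.03,0,0],"angular":[0,0,0],"gripper":20},
    {"dp":[-0.03,0,0],"angular":[0,0,0],"gripper":20},
    {"dp":[-0.03,0,0],"angular":[0,0,0],"gripper":20},
    {"dp":[0,0,0],"angular":[0,0,0],"gripper":20},
    {"dp":[0,0,0],"angular":[0,0,0],"gripper":20},
    {"dp":[0,0,0],"angular":[0,0,0],"gripper":20},
    {"dp":[0,0,0],"angular":[0,0,0],"gripper":20},
  ],
  grip_force=40,
)

```text
clock: 6.15
position: [0.6159, -0.2244, 0.1573]
ee_rot: [0.69, 0.153, 0.691, -0.153]
contact_force: [0.7, 0.1, -1.1]
width: 0.0267
```

```bash
cat >> plan.py <<'E'
C=np.r_[.616,-.2246]
def rock(lean,raise_=.016):
    # stopper pivot 18 mm above narrow end; TCP was at .142 with narrow end at .094 -> TCP 48 mm above narrow end, 30 above pivot
    a=np.radians(lean);h=np.r_[np.cos(H),np.sin(H),0]
    piv=np.r_[C,.094+.018+raise_]
    return pose(piv+.030*(np.sin(a)*h+np.cos(a)*np.r_[0,0,1]),lean)
E
python3 - <<'E'
from plan import *
s=get_state();print(s['contact_force'],s['moment'],s['width'])
rows(now(),rock(0),1)
rows(now(),rock(8),5)
E
```

```text
[ 0.70443649  0.1447419  -1.07620448] [-0.00143336  0.01641799 -0.00089151] 0.02672026701426312
[-0.006, -0.001, 0.001] [0.0, -0.0, 0.0]
[-0.001, -0.0, 0.007] [0.0, 0.018, 0.0]
[-0.001, -0.0, 0.007] [0.0, 0.018, 0.0]
[-0.001, -0.0, 0.007] [0.0, 0.018, 0.0]
[-0.001, -0.0, 0.007] [0.0, 0.018, 0.0]
[-0.002, -0.0, 0.007] [0.0, 0.018, 0.0]
```

Call:
arm_command(
  series=[
    {"dp":[-0.001,0,0.007],"angular":[0,0.018,0],"gripper":20},
    {"dp":[-0.001,0,0.007],"angular":[0,0.018,0],"gripper":20},
    {"dp":[-0.001,0,0.007],"angular":[0,0.018,0],"gripper":20},
    {"dp":[-0.001,0,0.007],"angular":[0,0.018,0],"gripper":20},
    {"dp":[0,0,0.007],"angular":[0,0.018,0],"gripper":20},
    {"dp":[0,0,0],"angular":[0,0,0],"gripper":20},
    {"dp":[0,0,0],"angular":[0,0,0],"gripper":20},
    {"dp":[0,0,0],"angular":[0,0,0],"gripper":20},
  ],
  grip_force=40,
)

```text
clock: 7.15
position: [0.6192, -0.226, 0.1567]
ee_rot: [0.638, 0.164, 0.739, -0.141]
contact_force: [0.2, -0.3, -0.6]
width: 0.0273
```

```bash
cat >> plan.py <<'E'
def rep():
    s=get_state();print(np.round(s['contact_force'],2),np.round(s['moment'],3),s['width'])
    p,r=now();x=-r.apply([1,0,0]);h=np.r_[np.cos(H),np.sin(H),0]
    print('lean',np.degrees(np.arcsin(x@h)),'narrow end',p-.048*x)
E
python3 - <<'E'
from plan import *
rep()
rows(now(),rock(8),1)
rows(now(),rock(-8),7)
E
```

```text
[ 0.16 -0.35 -0.64] [-0.034 -0.092  0.027] 0.027295173795437257
lean 8.404634252177097 narrow end [ 0.61286835 -0.22305433  0.1092451 ]
[-0.009, -0.001, 0.004] [0.0, -0.004, 0.0]
[0.0, -0.0, -0.009] [0.0, -0.026, 0.0]
[-0.0, -0.0, -0.009] [0.0, -0.026, 0.0]
[-0.001, -0.0, -0.009] [0.0, -0.026, 0.0]
[-0.001, -0.0, -0.009] [0.0, -0.026, 0.0]
[-0.001, -0.0, -0.009] [0.0, -0.026, 0.0]
[-0.002, -0.0, -0.009] [0.0, -0.026, 0.0]
[-0.002, -0.0, -0.009] [0.0, -0.026, 0.0]
```

Run:
```python
from rig import get_image
import cv2
g=get_image("side");cv2.imwrite("pics/s2.png",cv2.resize(g['image'][150:330,300:480],None,fx=3,fy=3))
```

```text
(no output)
```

View pics/s2.png

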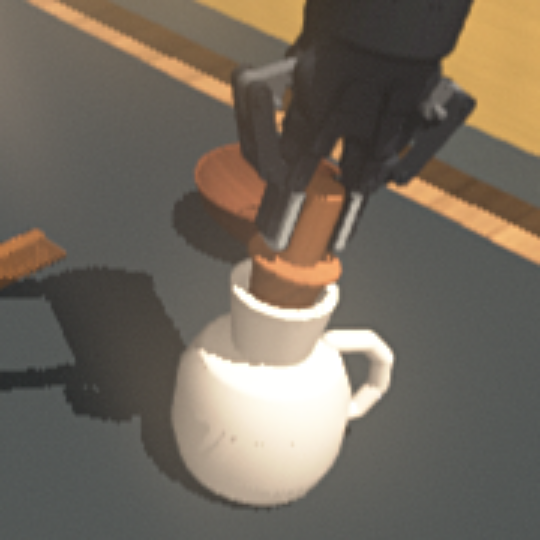

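Call:
arm_command(
  series=[
    {"dp":[0,0,-0.009],"angular":[0,-0.026,0],"gripper":20},
    {"dp":[0,0,-0.009],"angular":[0,-0.026,0],"gripper":20},
    {"dp":[-0.001,0,-0.009],"angular":[0,-0.026,0],"gripper":20},
    {"dp":[-0.001,0,-0.009],"angular":[0,-0.026,0],"gripper":20},
    {"dp":[-0.001,0,-0.009],"angular":[0,-0.026,0],"gripper":20},
    {"dp":[-0.002,0,-0.009],"angular":[0,-0.026,0],"gripper":20},
    {"dp":[-0.002,0,-0.009],"angular":[0,-0.022,0],"gripper":20},
    {"dp":[0,0,0],"angular":[0,0,0],"gripper":20},
  ],
  grip_force=40,
)

```text
clock: 8.2
position: [0.6101, -0.2215, 0.1594]
ee_rot: [0.738, 0.141, 0.64, -0.163]
contact_force: [0.2, 1.0, -1.0]
width: 0.0268
```

Run:
```python
from plan import *
from rig import get_image
import cv2
rep()
rows(now(),rock(-8),1)
g=get_image("side");cv2.imwrite("pics/s3.png",cv2.resize(g['image'][150:330,300:480],None,fx=3,fy=3))
```

```text
[ 0.25  1.04 -0.98] [ 0.03   0.048 -0.013] 0.026769327074916707
lean -8.164485062451833 narrow end [ 0.61625203 -0.22442914  0.11191419]
[0.017, -0.002, 0.018] [0.0, 0.002, 0.0]
```

View pics/s3.png

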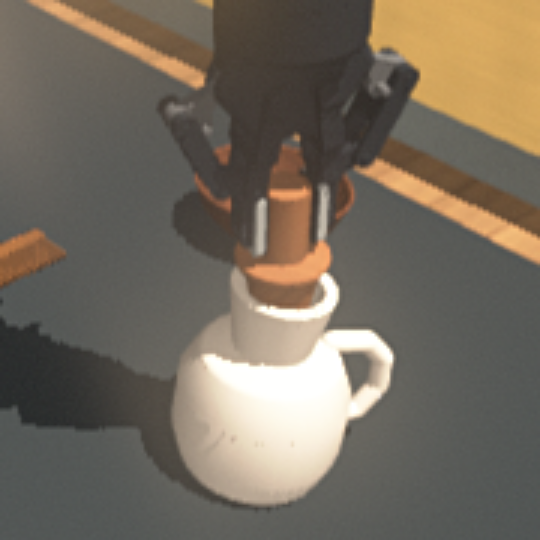

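The first crop shows the stopper at (300,230) tipped right, towards the handle. The second shows it at (287,230) tipped back the other way, with the plug still in the neck at (285,290). Next: hold briefly, then bring it upright and draw it out.

Run:
```python
from plan import *
rows(now(),rock(0,.02),5)
```

```text
[-0.003, -0.0, 0.011] [0.0, 0.018, 0.0]
[-0.003, -0.0, 0.011] [0.0, 0.018, 0.0]
[-0.003, -0.0, 0.01] [0.0, 0.018, 0.0]
[-0.004, -0.0, 0.01] [0.0, 0.018, 0.0]
[-0.004, -0.0, 0.01] [0.0, 0.018, 0.0]
```

Call:
arm_command(
  series=[
    {"dp":[0,0,0],"angular":[0,0,0],"gripper":20},
    {"dp":[-0.003,0,0.011],"angular":[0,0.018,0],"gripper":20},
    {"dp":[-0.003,0,0.011],"angular":[0,0.018,0],"gripper":20},
    {"dp":[-0.003,0,0.01],"angular":[0,0.018,0],"gripper":20},
    {"dp":[-0.004,0,0.01],"angular":[0,0.018,0],"gripper":20},
    {"dp":[-0.004,0,0.01],"angular":[0,0.016,0],"gripper":20},
    {"dp":[0,0,0],"angular":[0,0,0],"gripper":20},
    {"dp":[0,0,0],"angular":[0,0,0],"gripper":20},
  ],
  grip_force=40,
)

```text
clock: 9.25
position: [0.6189, -0.226, 0.1615]
ee_rot: [0.69, 0.153, 0.69, -0.153]
contact_force: [0.8, 0.0, -0.3]
width: 0.0276
```

Run:
```python
from plan import *
rep()
rows(now(),pose((*C,.26)),8)
```

```text
[ 0.75  0.03 -0.34] [-0.039 -0.059  0.013] 0.027559861201462536
lean 0.004976460469409144 narrow end [ 0.61890794 -0.22600566  0.11350515]
[-0.103, -0.0, -0.003] [0.0, -0.0, 0.0]
[-0.103, -0.0, -0.003] [0.0, -0.0, 0.0]
[-0.103, -0.0, -0.003] [0.0, -0.0, 0.0]
[-0.103, -0.0, -0.003] [0.0, -0.0, 0.0]
[-0.103, 0.0, -0.003] [0.0, -0.0, 0.0]
[-0.103, 0.0, -0.003] [0.0, -0.0, 0.0]
[-0.103, 0.0, -0.003] [0.0, -0.0, 0.0]
[-0.103, 0.0, -0.003] [0.0, -0.0, 0.0]
```

Call:
arm_command(
  series=[
    {"dp":[-0.05,0,-0.01],"angular":[0,0,0],"gripper":20},
    {"dp":[-0.08,0,-0.01],"angular":[0,0,0],"gripper":20},
    {"dp":[-0.1,0,-0.005],"angular":[0,0,0],"gripper":20},
    {"dp":[-0.12,0,0],"angular":[0,0,0],"gripper":20},
    {"dp":[-0.12,0,0],"angular":[0,0,0],"gripper":20},
    {"dp":[-0.12,0,0],"angular":[0,0,0],"gripper":20},
    {"dp":[-0.08,0,0],"angular":[0,0,0],"gripper":20},
    {"dp":[-0.03,0,0],"angular":[0,0,0],"gripper":20},
  ],
  grip_force=40,
)

```text
clock: 10.25
position: [0.616, -0.2245, 0.2537]
ee_rot: [0.692, 0.152, 0.689, -0.153]
contact_force: [-0.6, -0.1, -1.1]
width: 0.0268
```

Run:
```python
from plan import *
rep()
a=now();rows(a,pose((.427,.1645,.20)),16)
```

```text
[-0.58 -0.11 -1.07] [ 0.004  0.05  -0.023] 0.026848621416966038
lean -0.22045012638001524 narrow end [ 0.61616702 -0.22457405  0.20569961]
[0.027, 0.142, -0.175] [0.0, 0.0, 0.0]
[0.027, 0.142, -0.175] [0.0, 0.0, 0.0]
[0.027, 0.142, -0.175] [0.0, 0.0, 0.0]
[0.027, 0.142, -0.175] [0.0, 0.0, 0.0]
[0.027, 0.142, -0.175] [0.0, 0.0, 0.0]
[0.027, 0.142, -0.175] [0.0, 0.0, 0.0]
[0.028, 0.142, -0.175] [0.0, 0.0, 0.0]
[0.028, 0.142, -0.175] [0.0, 0.0, 0.0]
[0.028, 0.142, -0.175] [0.0, 0.0, 0.0]
[0.028, 0.142, -0.175] [0.0, 0.0, 0.0]
[0.028, 0.142, -0.175] [0.0, 0.0, 0.0]
[0.028, 0.142, -0.175] [0.0, 0.0, 0.0]
[0.028, 0.142, -0.175] [0.0, 0.0, 0.0]
[0.028, 0.142, -0.175] [0.0, 0.0, 0.0]
[0.028, 0.142, -0.175] [0.0, 0.0, 0.0]
[0.028, 0.142, -0.175] [0.0, 0.0, 0.0]
```

Call:
arm_command(
  series=[
    {"dp":[0.01,0.1,-0.12],"angular":[0,0,0],"gripper":20},
    {"dp":[0.02,0.14,-0.17],"angular":[0,0,0],"gripper":20},
    {"dp":[0.03,0.14,-0.17],"angular":[0,0,0],"gripper":20},
    {"dp":[0.03,0.14,-0.17],"angular":[0,0,0],"gripper":20},
    {"dp":[0.03,0.14,-0.17],"angular":[0,0,0],"gripper":20},
    {"dp":[0.03,0.14,-0.17],"angular":[0,0,0],"gripper":20},
    {"dp":[0.03,0.14,-0.17],"angular":[0,0,0],"gripper":20},
    {"dp":[0.03,0.14,-0.17],"angular":[0,0,0],"gripper":20},
  ],
  grip_force=40,
)

```text
clock: 11.25
position: [0.517, -0.0274, 0.2223]
ee_rot: [0.686, 0.154, 0.694, -0.152]
contact_force: [0.7, -1.2, -0.2]
width: 0.027
```

Run:
```python
from plan import *
rep()
a=now();rows(a,pose((.427,.1645,.14)),8)
```

```text
[ 0.72 -1.17 -0.2 ] [-0.002 -0.058  0.024] 0.027049515324790236
lean 0.6723941616541474 narrow end [ 0.51648351 -0.02706177  0.17428807]
[0.088, 0.141, -0.168] [0.0, -0.001, -0.0]
[0.088, 0.141, -0.169] [0.0, -0.001, -0.0]
[0.087, 0.141, -0.169] [0.0, -0.001, -0.0]
[0.087, 0.141, -0.169] [0.0, -0.001, -0.0]
[0.087, 0.141, -0.169] [0.0, -0.001, -0.0]
[0.087, 0.141, -0.169] [0.0, -0.001, -0.0]
[0.086, 0.142, -0.169] [0.0, -0.001, -0.0]
[0.086, 0.142, -0.169] [0.0, -0.001, -0.0]
```

Call:
arm_command(
  series=[
    {"dp":[0.07,0.16,-0.19],"angular":[0,-0.001,0],"gripper":20},
    {"dp":[0.08,0.16,-0.19],"angular":[0,-0.001,0],"gripper":20},
    {"dp":[0.08,0.16,-0.19],"angular":[0,-0.001,0],"gripper":20},
    {"dp":[0.08,0.16,-0.19],"angular":[0,-0.001,0],"gripper":20},
    {"dp":[0.08,0.16,-0.19],"angular":[0,-0.001,0],"gripper":20},
    {"dp":[0.07,0.14,-0.17],"angular":[0,-0.001,0],"gripper":20},
    {"dp":[0.04,0.08,-0.1],"angular":[0,-0.001,0],"gripper":20},
    {"dp":[0,0.02,-0.02],"angular":[0,0,0],"gripper":20},
  ],
  grip_force=40,
)

```text
clock: 12.25
position: [0.4169, 0.1604, 0.158]
ee_rot: [0.686, 0.152, 0.696, -0.151]
contact_force: [-0.3, -0.7, 0.2]
width: 0.027
```

Run:
```python
from plan import *
from rig import get_image
import cv2
rep()
a=now();rows(a,pose((.427,.1645,.065)),8)
g=get_image("side");cv2.imwrite("pics/s4.png",cv2.resize(g['image'][90:290,100:320],None,fx=2.5,fy=2.5))
```

```text
[-0.33 -0.74  0.21] [-0.039 -0.03  -0.015] 0.027012410115482225
lean 0.8198375384467111 narrow end [0.41621025 0.16057949 0.11000061]
[0.097, 0.008, 0.009] [0.0, -0.001, 0.0]
[0.097, 0.008, 0.009] [0.0, -0.001, 0.0]
[0.097, 0.008, 0.009] [0.0, -0.001, 0.0]
[0.097, 0.008, 0.009] [0.0, -0.001, 0.0]
[0.097, 0.008, 0.008] [0.0, -0.001, 0.0]
[0.097, 0.008, 0.008] [0.0, -0.001, 0.0]
[0.097, 0.008, 0.008] [0.0, -0.001, 0.0]
[0.097, 0.008, 0.008] [0.0, -0.001, 0.0]
```

View pics/s4.png

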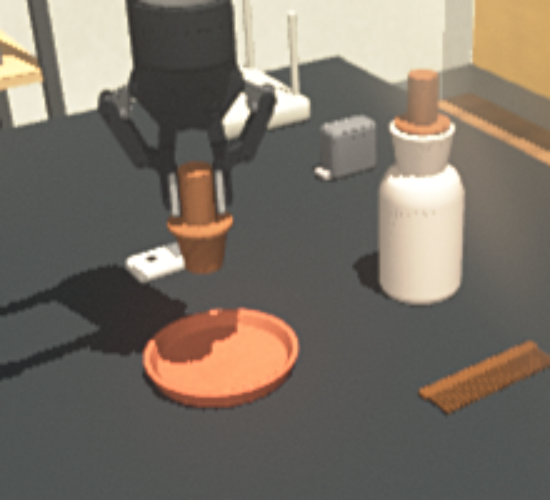

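The stopper hangs upright at (200,215), above the saucer at (222,355). The bottle is untouched.

Call:
arm_command(
  series=[
    {"dp":[0.06,0.01,0.01],"angular":[0,-0.001,0],"gripper":20},
    {"dp":[0.11,0.01,0.01],"angular":[0,-0.001,0],"gripper":20},
    {"dp":[0.13,0.01,0.01],"angular":[0,-0.001,0],"gripper":20},
    {"dp":[0.13,0.01,0.01],"angular":[0,-0.001,0],"gripper":20},
    {"dp":[0.12,0.01,0.01],"angular":[0,-0.001,0],"gripper":20},
    {"dp":[0.08,0.005,0.01],"angular":[0,-0.001,0],"gripper":20},
    {"dp":[0.03,0,0],"angular":[0,-0.001,0],"gripper":20},
    {"dp":[0,0,0],"angular":[0,0,0],"gripper":20},
  ],
  grip_force=40,
)

```text
clock: 13.3
position: [0.4296, 0.1599, 0.0733]
ee_rot: [0.69, 0.153, 0.691, -0.154]
contact_force: [-0.6, 0.9, -0.8]
width: 0.0272
```

Run:
```python
from plan import *
rep()
a=now();rows(a,pose((.427,.1645,.0555)),6)
```

```text
[-0.6   0.9  -0.83] [ 0.048 -0.083 -0.024] 0.0272419511487682
lean 0.05420654188870386 narrow end [0.42947044 0.15983584 0.02531133]
[0.025, 0.004, -0.006] [-0.0, -0.0, 0.0]
[0.025, 0.004, -0.006] [-0.0, -0.0, 0.0]
[0.025, 0.004, -0.006] [-0.0, -0.0, 0.0]
[0.025, 0.004, -0.006] [-0.0, -0.0, 0.0]
[0.025, 0.004, -0.006] [-0.0, -0.0, 0.0]
[0.025, 0.004, -0.006] [-0.0, -0.0, 0.0]
```

Call:
arm_command(
  series=[
    {"dp":[0.02,0.006,-0.008],"angular":[0,0,0],"gripper":20},
    {"dp":[0.025,0.006,-0.008],"angular":[0,0,0],"gripper":20},
    {"dp":[0.025,0.006,-0.008],"angular":[0,0,0],"gripper":20},
    {"dp":[0.025,0.004,-0.006],"angular":[0,0,0],"gripper":20},
    {"dp":[0.02,0,0],"angular":[0,0,0],"gripper":20},
    {"dp":[0.01,0,0],"angular":[0,0,0],"gripper":20},
    {"dp":[0,0,0],"angular":[0,0,0],"gripper":20},
    {"dp":[0,0,0],"angular":[0,0,0],"gripper":20},
  ],
  grip_force=40,
)

```text
clock: 14.3
position: [0.4282, 0.1644, 0.0585]
ee_rot: [0.691, 0.153, 0.69, -0.154]
contact_force: [0.7, 0.2, -1.0]
width: 0.0268
```

Run:
```python
from plan import *
rep()
```

```text
[ 0.69  0.23 -1.02] [ 0.016  0.046 -0.049] 0.02679128498762818
lean -0.08353742210086773 narrow end [0.42825535 0.16436582 0.01046356]
```

Call:
arm_command(
  series=[
    {"dp":[0.007,0,0],"angular":[0,0,0],"gripper":20},
    {"dp":[0.007,0,0],"angular":[0,0,0],"gripper":20},
    {"dp":[0.007,0,0],"angular":[0,0,0],"gripper":20},
    {"dp":[0.007,0,0],"angular":[0,0,0],"gripper":20},
    {"dp":[0.007,0,0],"angular":[0,0,0],"gripper":20},
    {"dp":[0,0,0],"angular":[0,0,0],"gripper":20},
    {"dp":[0,0,0],"angular":[0,0,0],"gripper":20},
    {"dp":[0,0,0],"angular":[0,0,0],"gripper":20},
  ],
  grip_force=40,
)

```text
clock: 15.3
position: [0.4283, 0.1644, 0.0541]
ee_rot: [0.691, 0.153, 0.69, -0.154]
contact_force: [-0.4, 0.5, -0.9]
width: 0.027
```

Run:
```python
from plan import *
rep()
```

```text
[-0.41  0.49 -0.93] [0.025 0.005 0.025] 0.02699925333599861
lean -0.0968701847580384 narrow end [0.42838463 0.16432864 0.00610249]
```

Call:
arm_command(
  series=[
    {"dp":[0.006,0,0],"angular":[0,0,0],"gripper":20},
    {"dp":[0.006,0,0],"angular":[0,0,0],"gripper":20},
    {"dp":[0.004,0,0],"angular":[0,0,0],"gripper":20},
    {"dp":[0,0,0],"angular":[0,0,0],"gripper":20},
    {"dp":[0,0,0],"angular":[0,0,0],"gripper":20},
    {"dp":[0,0,0],"angular":[0,0,0],"gripper":20},
    {"dp":[0,0,0],"angular":[0,0,0],"gripper":20},
    {"dp":[0,0,0],"angular":[0,0,0],"gripper":20},
  ],
  grip_force=40,
)

```text
clock: 16.3
position: [0.4285, 0.1645, 0.0541]
ee_rot: [0.691, 0.153, 0.689, -0.154]
contact_force: [-1.0, 0.5, 1.2]
width: 0.0268
```

Run:
```python
from plan import *
rep()
from rig import get_image
import cv2
g=get_image("side");cv2.imwrite("pics/s5.png",cv2.resize(g['image'][130:270,120:280],None,fx=4,fy=4))
```

```text
[-1.02  0.54  1.16] [-0.009  0.157  0.016] 0.026821802249432328
lean -0.12494866601948205 narrow end [0.42856369 0.16441677 0.00606154]
```

View pics/s5.png

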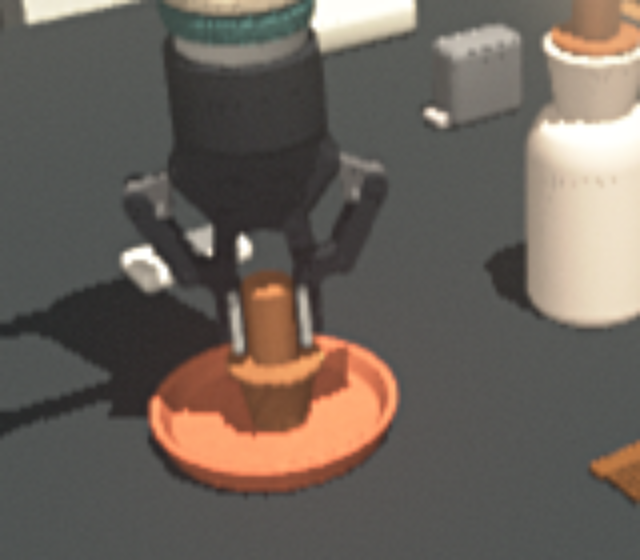

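The stopper's foot at (280,425) is near the middle of the saucer. The height stalled at 0.0541 and the vertical force went from -0.9 to +1.2 N, so it is on the floor. Release.

Call:
arm_command(
  series=[
    {"dp":[0,0,0],"angular":[0,0,0],"gripper":32},
    {"dp":[0,0,0],"angular":[0,0,0],"gripper":40},
    {"dp":[0,0,0],"angular":[0,0,0],"gripper":70},
    {"dp":[0,0,0],"angular":[0,0,0],"gripper":70},
    {"dp":[0,0,0],"angular":[0,0,0],"gripper":70},
    {"dp":[0,0,0],"angular":[0,0,0],"gripper":70},
    {"dp":[-0.03,0,0],"angular":[0,0,0],"gripper":70},
    {"dp":[-0.06,0,0],"angular":[0,0,0],"gripper":70},
  ],
  grip_force=20,
)

```text
clock: 17.35
position: [0.4283, 0.1644, 0.0646]
ee_rot: [0.691, 0.153, 0.69, -0.154]
contact_force: [0.4, 0.4, -1.0]
width: 0.0699
```

Run:
```python
from plan import *
rep();rows(now(),pose((.4285,.1645,.2)),8)
```

```text
[ 0.4   0.37 -0.96] [ 0.014  0.03  -0.046] 0.06992480476271669
lean -0.08304291852688298 narrow end [0.42832167 0.16433737 0.01659366]
[-0.141, 0.0, 0.0] [-0.0, 0.0, 0.0]
[-0.141, 0.0, 0.0] [-0.0, 0.0, 0.0]
[-0.141, 0.0, 0.0] [-0.0, 0.0, 0.0]
[-0.141, 0.0, 0.0] [-0.0, 0.0, 0.0]
[-0.141, 0.0, 0.0] [-0.0, 0.0, 0.0]
[-0.141, 0.0, 0.0] [-0.0, 0.0, 0.0]
[-0.141, 0.0, 0.0] [-0.0, 0.0, 0.0]
[-0.141, 0.0, 0.0] [-0.0, 0.0, 0.0]
```

Call:
arm_command(
  series=[
    {"dp":[-0.08,0,0],"angular":[0,0,0],"gripper":70},
    {"dp":[-0.12,0,0],"angular":[0,0,0],"gripper":70},
    {"dp":[-0.15,0,0],"angular":[0,0,0],"gripper":70},
    {"dp":[-0.15,0,0],"angular":[0,0,0],"gripper":70},
    {"dp":[-0.15,0,0],"angular":[0,0,0],"gripper":70},
    {"dp":[-0.1,0,0],"angular":[0,0,0],"gripper":70},
    {"dp":[-0.04,0,0],"angular":[0,0,0],"gripper":70},
    {"dp":[0,0,0],"angular":[0,0,0],"gripper":70},
  ],
)

```text
clock: 18.35
position: [0.4288, 0.1647, 0.1672]
ee_rot: [0.692, 0.154, 0.688, -0.153]
contact_force: [0.5, -0.4, -0.7]
width: 0.0699
```

Run:
```python
from plan import *
from h import *
from rig import get_image
g=get_image("side");cv2.imwrite("pics/s6.png",g['image'][80:330,100:480])
P=cloud(g);p=P[g['depth']>0];c=np.r_[.428,.1645];r=np.hypot(*(p[:,:2]-c).T);z=p[:,2]
for lo,hi,R_ in ((.086,.1,.03),(.055,.083,.025),(.01,.025,.08)):
    k=p[(z>lo)&(z<hi)&(r<R_)&((r>.045)|(lo>.05))];print(lo,circ(k),np.median(k[:,2]))
c=np.r_[.65,.175];r=np.hypot(*(p[:,:2]-c).T);k=p[(abs(z-.221)<.006)&(r<.03)];print('bottle',k.mean(0))
```

```text
0.086 (array([0.4266, 0.1604]), 0.0104, 96) 0.09160363890567769
0.055 (array([0.4266, 0.1608]), 0.0122, 151) 0.06856342482887529
0.01 (array([0.4249, 0.1621]), 0.0625, 461) 0.01587547614513707
bottle [0.64614872 0.17040125 0.21933439]
```

View pics/s6.png

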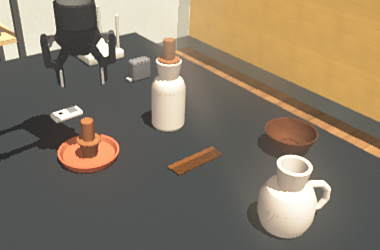

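The stopper stands upright at (88,138) in the saucer, 2 mm from its centre with its top at about 0.092 m (0.093 expected). The jug at (290,195) is open, the bottle's stopper at (169,50) is seated, and the gripper is clear.

```bash
python3 -c "
from rig import *
print(sign_off())"
```

```text
the job is handed in; nothing more can be done
None
```

The jug is open and its stopper stands upright in the saucer, released. I handed the job in at about 18.4 s; `sign_off` reports no verdict.

- **Rocking:** I gripped the knob, raised the stopper about 15 mm, then leaned it 8.4° towards the handle and 8.2° away. Those angles are the tool's. Side pictures taken at both leans show the stopper tipped each way with the plug still in the neck. The narrow end was at about 0.109 m and then 0.112 m, below the 0.122 m limit.
- **Handle direction:** My estimates ran from about -22° to -28°, and I used -25°. That spread costs very little of the lean.
- **Placing:** I drew the stopper out, lowered it until the height stalled and the force reading turned upward, then let go and backed off.
- **Last checks:** The final side picture puts the stopper about 2 mm from the saucer's centre, with its top at 0.092 m (0.093 m expected). The bottle's stopper reads within 1 mm of its first position in the same camera. The gripper is clear, about 75 mm above the knob.
- **Disagreements:** The side and top cameras differ by about 3 mm. The force reading wanders by about 1 N with nothing held. No check failed.

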